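# Shut and bolt the lacquer drying chest

### The job

Fresh lacquerware is drying in the wooden chest. First close the chest's lid, then push the bolt on the lid all the way home into its keeper so that the lid is locked shut. Leave the dish, the jar and the spatula that lie on the table around the chest where they are.

Things in the scene. Friction and masses are not known exactly. Their poses are not given: they have to be found in the camera images.
- chest: Low wooden drying chest, fixed to the table, 230 (its x) by 340 (its y) by 112 mm high. Origin: centre of its underside; x points to the hinge side, z up. All 'chest' coordinates here are in this frame. The lid covers chest x -115 to +98, y -68 to +168 mm; a fixed deck, top 112 mm up, covers y -170 to -70 and carries the keeper.
- lid_hinge (a point): A point on the lid's hinge axis, at chest x = +100, y = +50, z = 100 mm; the axis runs along the chest's y.
- lid (a joint): Lid angle, rad: 0 shut (top 112 mm above the table), up to 0.9 open; starts 0.3 to 0.7. A 12 mm slab, its underside in line with the hinge axis; the free edge (chest -x side) rises as it opens. A stiff hinge keeps it where it is left; 3 to 10 N pressed down near its middle closes it. Its top is bare over chest y = +65 to +165 mm.
- lid_edge (a point): Middle of the top of the lid's free edge; 215 mm from the hinge axis measured along the lid.
- bolt (a joint): Travel of the bolt, m: 0 drawn back, 0.060 fully home against its stop (tip 10 mm out of the keeper's far side); starts 0 to 0.012. It slides along the chest's -y, towards the keeper; about 3 N moves it slowly (more when fast), it stays where it is left, no spring.
- bolt_tab (a point): Middle of the top edge of the black upright tab that pushes the bolt: 30 mm wide along chest x, 8 thick along y, from 9 to 54 mm above the lid's top. On the shut lid it is at chest x = -50 and y = +40 mm (bolt drawn back) to -20 (home). Behind it (+y) the lid is clear but for a 3 mm base plate and 6 mm of rod end; in front are two guides 25 mm high, from y = -28 on.
- bolt_tip (a point): Centre of the end of the 10 mm steel bolt rod, 95 mm ahead of the tab (chest -y), its axis 15 mm above the lid's top.
- keeper (a point): Centre of the opening of the brass keeper on the deck, a bridge 34 mm wide, 17 mm long along the bolt, 28 mm high; fixed to the chest.
- dish: Loose red lacquer dish, 120 mm across, 22 mm high, standing on the table beside the chest; origin at its underside centre. Bystander.
- jar: Loose amber jar with black cap, 56 mm across, 75 mm high, on the table beside the chest; origin at its underside centre. Bystander.
- spatula: Loose spatula, 200 mm long, lying on the table beyond the hinge side of the chest; origin under its middle. Bystander.

How it is judged:
On the way, in this order (a step that is already met when the one before it is completed fails the run):
1. the lid is shut while the bolt is still short of the keeper (value of joint lid below 0.03 rad and value of joint bolt below 0.03 m), for 0.1 s.
2. the bolt is pushed home into the keeper with the lid shut (value of joint lid below 0.03 rad and value of joint bolt above 0.054 m), for 0.2 s.
At the end, for the whole second after the job is handed in: The lid is shut (within 0.03 rad), the bolt is home in the keeper (within 6 mm of its stop, so that its tip stands out of the keeper's far side), and the dish, jar and spatula are at rest, upright and within 30 mm of where they stood (all of step 2 and linear speed of each of dish, jar, spatula below 0.02 m/s and distance of each of dish, jar, spatula from where it was at the start of the episode below 0.03 m); the robot touches nothing.
It fails at once if the dish is shoved away or tipped over (distance of dish from where it was at the start of the episode above 0.03 m or angle between dish's own z axis and vertical above 0.5 rad).
It fails at once if the jar is shoved away or tipped over (distance of jar from where it was at the start of the episode above 0.03 m or angle between jar's own z axis and vertical above 0.5 rad).
It fails at once if the spatula is shoved away or tipped over (distance of spatula from where it was at the start of the episode above 0.03 m or angle between spatula's own z axis and vertical above 0.5 rad).
It also fails if it takes over 37 s, if anything falls off the work surface, if the arm or the gripper's body presses on something with over 40 N, if the wrist force passes 120 N, or if a joint passes its speed limit or range.

### The arm

A 6-joint arm with a two-finger parallel gripper is mounted at the origin on the work surface. World frame = base frame: x ahead of the robot, y to its left, z up, the work surface at z = 0. Lengths are in m, angles in rad, forces in N, time in s.
With the tool pointing down it reaches from about 0.25 to 0.775 m from the base axis. Payload 4 kg.
Tool frame: the origin (TCP) lies midway between the tips of the shut fingers; the grasp point (between the pads) lies grip_point_offset behind it (grip_point_offset is the distance from the TCP to the grasp point, in m); z points along the fingers, y is the line along which they close (so a half turn about z gives the same grasp; the last joint's range is limited). The gripper opens to 94 mm and grips with 3 to 60 N. Pads are 16 mm wide; open, the fingers measure 119 mm over their backs; the gripper's body (75 mm by 177 mm) begins 78 mm behind the grasp point.
Start: joints at [1.188, 0.087, 1.371, -0, 1.684, -0.103], TCP at [0.152, 0.529, 0.206] pointing down, gripper open.
Joint ranges: [-3.1, 3.1], [-0.76, 2.03], [0.27, 2.55], [-1.08, 4.22], [0.17, 2.65], [-2.57, 2.57]. Speed limits (rad/s): [2.79, 2.79, 3.14, 3.14, 3.14, 3.14].

### API

Orientations are given as [roll, pitch, yaw] about the fixed x, y, z axes, in that order (R = Rz(yaw) Ry(pitch) Rx(roll)).
In Python, from bench import * gives the robot as it stands. The module is installed in compiled form; this text tells all that it offers.
- The arm moves only by the tool apply_moves, never from a script. Its argument "commands" is a list of rows, each a list of 7 numbers: the turn, a rotation vector about the world's x, y, z in rad, then the shift along the world's x, y, z in m, then the opening in per cent of the stroke, from 0 (shut) to 100 (fully open). In form: [[ax, ay, az, x, y, z, jaw], ...]. A call has exactly 5 rows; each row is the pose to reach, as a shift and turn from the pose commanded when the call began; what a row does not reach only later rows make up. A row lasts 1/10 s, in which the tool goes at most 50 mm and 8.59 degrees, less where a joint would pass 70% of its speed; a pose out of reach is approached as far as the arm can. A call with a gripper value outside its range is refused whole. The fingers move at their own pace and stop on an object; the grip force is fixed at half the most. Time passes only in rows, so rows that repeat a pose let the fingers close, or fill a call up. It gives the time, the measured TCP pose, the force, the opening and the grip force at its end, in the units of the state.
- get_obs(): the state, without advancing time (a new reading comes with each control period).
- snapshot(name): name is "scene" or "top" or "wrist"; returns a dict with "pixels" (480x640x3 uint8, red, green, blue), "vertical_fov" (degrees; the focal length in pixels is half the picture's height over the tangent of half this angle, whatever the lens; pixels are square), "cx", "cy" (the principal point, pixels), "k1" (the pictures are not rectified: a ray, as slopes to the right and down, at radius r is drawn at 1 + k1 r^2 times it, then the intrinsics apply), "rvec" (rotation vector, rad) and "tvec" (3), from world to camera coordinates, as OpenCV has them. Camera axes: x right, y down, z forward; pixel columns grow to the right and rows downward; lengths in m; the calibration is good to about 2 mm. A picture is of the moment at which its call begins. There is no depth.
- close_job(): hands the job in; it is judged then, once.
Trained networks look in the newest picture that a camera, given by its name, has taken for a name from the list of things; names that differ only in an ending like _2 or _b are one class to them, and where a whole thing is asked for, a point or a joint stands for the part that bears it (a point fixed in the world has none). Each returns a list of dicts, best first, with "score" (0 to 1); they miss things now and then, are a little off and sometimes report something else, mostly with a low value. They report only what shows in the picture. A call takes as long as a camera call.
- masks_of(camera, query): "mask" (480x640 bool, what is visible of it) and "extent" ([left, top, right, bottom] in pixels, round what is visible of it).
- place_of(camera, query): "pixel" ([column, row] in pixels: a listed point, or the origin of a listed thing).
The state is a dict: "time": time; "joint_positions": joint angles; "qvel": joint speeds; "joint_torque": joint torques, N m; "tool_pos": TCP position; "ee_rot": TCP orientation; "wrist_force": force on the tool from outside, world axes, zero at the start; "wrist_torque": the same for the moment, N m; "width": finger opening in m; "finger_force": force on a finger pad.
Only numpy, scipy, OpenCV 4.12 (cv2) and the standard library are available. Lean on these libraries where they do the work, as an engineer would, in place of code of your own. Each camera call takes 0.05 s, during which the arm holds its last target. There are 200 camera calls.

## Working session

There is one attempt and no reset: what is moved stays moved. The work goes in short steps, Python scripts to look and compute and a tool call to move; the robot and the scene stay as the last step left them, time stands still between calls to the robot, and variables do not carry over. Pictures are saved under pics/ and viewed, at most 10 in all, crops included, and the job is handed in when it is done.

Besides the shell and the picture viewer there is one more tool, called after ">>>" as name([rows], argument=value, ...), one row to a line, values as JSON. apply_moves: Moves the arm, as the interface text tells. Its arguments: {"type":"object","properties":{"commands":{"type":"array"}},"required":["commands"]}

```bash
mkdir -p pics
cat > h.py <<'E'
from bench import *
import numpy as np, cv2
def snap(n):
    s=snapshot(n)
    f=240/np.tan(np.radians(s["vertical_fov"])/2)
    s["K"]=np.array([[f,0,s["cx"]],[0,f,s["cy"]],[0,0,1]]); s["D"]=np.array([s["k1"],0,0,0,0.])
    s["R"]=cv2.Rodrigues(np.array(s["rvec"],float))[0]; s["t"]=np.array(s["tvec"],float); return s
def ray(s,px):
    u=cv2.undistortPoints(np.array([[px]],float),s["K"],s["D"])[0,0]
    d=s["R"].T@np.array([u[0],u[1],1]); return -s["R"].T@s["t"],d/np.linalg.norm(d)
def atz(s,px,z):
    c,d=ray(s,px); return c+d*(z-c[2])/d[2]
def proj(s,P):
    return cv2.projectPoints(np.array(P,float).reshape(-1,1,3),np.array(s["rvec"],float),s["t"],s["K"],s["D"])[0][:,0]
def save(s,n): cv2.imwrite("pics/"+n,s["pixels"][:,:,::-1])
E
python3 - <<'E'
from h import *
for c in ("scene","top"):
    s=snap(c); save(s,c+"0.png")
    print(c,"cam",-s["R"].T@s["t"],"fov",s["vertical_fov"],s["k1"])
    for q in ("chest","lid_hinge","lid_edge","bolt_tab","bolt_tip","keeper","dish","jar","spatula"):
        print(q,[(np.round(p["pixel"],1).tolist(),round(p["score"],2)) for p in place_of(c,q)[:2]])
o=get_obs();print(o["time"],o["tool_pos"],o["ee_rot"],o["wrist_force"])
E
```

```text
scene cam [1.24085108 0.45906617 0.74476244] fov 54.567304346633804 0.03024234380865471
chest [([310.5, 282.7], 0.59)]
lid_hinge [([314.9, 279.8], 0.55)]
lid_edge [([348.4, 186.5], 0.9)]
bolt_tab [([327.0, 199.7], 0.79)]
bolt_tip [([287.7, 200.6], 0.74), ([326.2, 203.7], 0.2)]
keeper [([279.3, 213.9], 0.82)]
dish [([426.9, 309.9], 0.56), ([207.8, 261.7], 0.54)]
jar [([206.3, 260.9], 0.65)]
spatula [([287.3, 338.4], 0.69)]
top cam [0.54047655 0.02438126 0.99752678] fov 51.625276724926835 0.03167046943619113
chest [([326.3, 266.2], 0.61), ([386.5, 277.4], 0.49)]
lid_hinge [([293.2, 213.2], 0.59)]
lid_edge [([311.5, 320.3], 0.97)]
bolt_tab [([305.1, 266.7], 0.81)]
bolt_tip [([368.7, 265.3], 0.89)]
keeper [([388.3, 273.8], 0.68), ([305.8, 267.9], 0.37)]
dish [([196.8, 293.6], 0.94)]
jar [([450.9, 223.8], 0.74)]
spatula [([294.3, 177.2], 0.65)]
1.0 [0.1518984  0.5286297  0.20554079] [ 3.14144559e+00 -2.15317616e-05  2.86174190e+00] [-0.19587383 -0.22795252  0.22599816]
```

View pics/scene0.png

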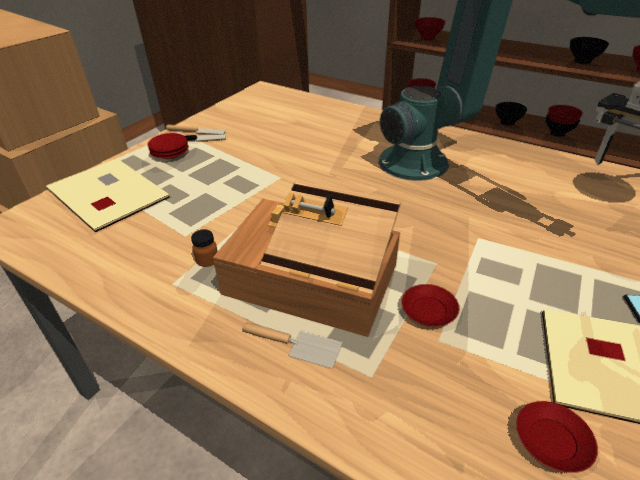

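View pics/top0.png

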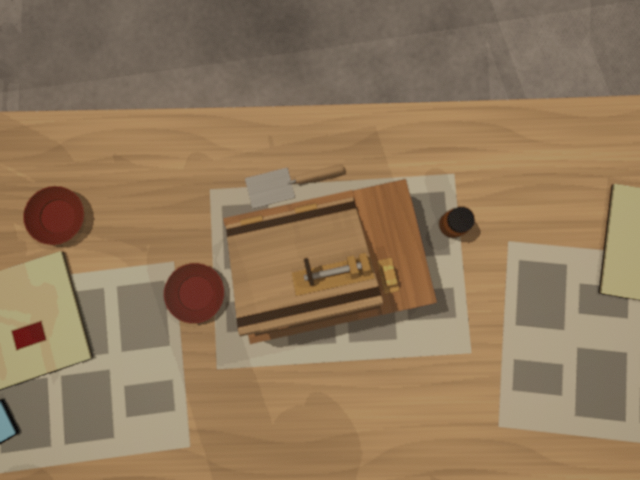

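```bash
cat > fit.py <<'E'
from h import *
from scipy.optimize import least_squares
S={c:snap(c) for c in ("scene","top")}
def model(p):
    x,y,th,a,b=p
    ca,sa=np.cos(a),np.sin(a)
    def lid(r,yy,h): # r along lid from hinge, h above underside
        return [0.1-r*ca+h*sa*1, yy, 0.1+r*sa+h*ca]
    L={"chest":[0,0,0],"lid_hinge":[.1,.05,.1],"keeper":[-.05,-.125,.127],
       "lid_edge":lid(.215,.05,.012),"bolt_tab":lid(.15,.04-b,.066),"bolt_tip":lid(.15,.04-b-.095,.027)}
    R=np.array([[np.cos(th),-np.sin(th),0],[np.sin(th),np.cos(th),0],[0,0,1]])
    return {k:R@np.array(v)+[x,y,0] for k,v in L.items()}
M={(c,q):place_of(c,q) for c in S for q in ("lid_hinge","lid_edge","bolt_tab","bolt_tip","keeper")}
M={k:v[0]["pixel"] for k,v in M.items() if v}
def res(p):
    m=model(p[:5]); m["keeper"]=None
    ky=p[5]; c,s=np.cos(p[2]),np.sin(p[2]); m["keeper"]=np.array([p[0]+c*-.05-s*ky,p[1]+s*-.05+c*ky,.127])
    return np.concatenate([proj(S[c],m[q])[0]-M[c,q] for c,q in M])
best=min((least_squares(res,[.5,0,t,.5,.005,-.1],loss="soft_l1",f_scale=2,x_scale=[.1,.1,1,1,.01,.01]) for t in np.arange(-3,3.2,.7)),key=lambda r:r.cost)
print("x y th lid bolt ky",best.x.round(4),best.cost)
for k,r in zip(M,best.fun.reshape(-1,2) if False else res(best.x).reshape(-1,2)): print(k,r.round(1))
print({k:v.round(4).tolist() for k,v in model(best.x[:5]).items()})
print("jar",atz(S["top"],place_of("top","jar")[0]["pixel"],0),"dish",atz(S["top"],place_of("top","dish")[0]["pixel"],0),"spat",atz(S["top"],place_of("top","spatula")[0]["pixel"],0))
E
python3 fit.py
```

```text
x y th lid bolt ky [ 0.6096  0.0161  0.1874  0.4288  0.0039 -0.0955] 10.134994018823866
('scene', 'lid_edge') [-2.1  0.9]
('scene', 'bolt_tip') [ 0.1 -1.2]
('scene', 'keeper') [0.6 0.7]
('top', 'lid_hinge') [-3.6 -0.2]
('top', 'lid_edge') [ 0.3 -1.5]
('top', 'bolt_tab') [ 0.3 -0.1]
('top', 'bolt_tip') [-0.2  1.6]
('top', 'keeper') [0.7 0.7]
{'chest': [0.6096, 0.0161, 0.0], 'lid_hinge': [0.6986, 0.0838, 0.1], 'keeper': [0.5838, -0.116, 0.127], 'lid_edge': [0.5114, 0.0483, 0.2003], 'bolt_tab': [0.5941, 0.0498, 0.2224], 'bolt_tip': [0.5959, -0.0465, 0.1869]}
jar [ 0.69197103 -0.23146522  0.        ] dish [0.5582813  0.28553528 0.        ] spat [0.7867376  0.08322795 0.        ]
```

The scene view shows the chest at about (305,270), with the lid ajar and the tab at (328,205). The top view shows the tab at (308,271), keeper at (390,275), dish at (195,293), jar at (459,221) and spatula at (294,182). All of this agrees with the fit. Next I move above the bare part of the lid with the fingers shut.

>>> apply_moves([
  [0,0,-0.074,0.025,-0.027,0.012,0],
  [0,0,-0.148,0.05,-0.055,0.024,0],
  [0,0,-0.222,0.075,-0.082,0.036,0],
  [0,0,-0.296,0.1,-0.11,0.048,0],
  [0,0,-0.37,0.125,-0.137,0.06,0],
])

```text
time: 2.25
tool_pos: [0.2776, 0.3904, 0.2662]
ee_rot: [3.141, 0.0, 2.489]
wrist_force: [0.5, 0.5, -0.7]
width: 0.0573
finger_force: 0.0
```

>>> apply_moves([
  [0,0,-0.074,0.025,-0.027,0,0],
  [0,0,-0.148,0.05,-0.055,0,0],
  [0,0,-0.222,0.075,-0.082,0,0],
  [0,0,-0.296,0.1,-0.11,0,0],
  [0,0,-0.37,0.125,-0.137,0,0],
])

```text
time: 2.75
tool_pos: [0.4027, 0.2533, 0.2657]
ee_rot: [3.141, 0.0, 2.119]
wrist_force: [1.1, 0.4, -0.2]
width: 0.0172
finger_force: 0.0
```

>>> apply_moves([
  [0,0,-0.074,0.025,-0.027,0,0],
  [0,0,-0.148,0.05,-0.055,0,0],
  [0,0,-0.222,0.075,-0.082,0,0],
  [0,0,-0.296,0.1,-0.11,0,0],
  [0,0,-0.36,0.125,-0.137,0,0],
])

```text
time: 3.25
tool_pos: [0.5278, 0.1163, 0.2656]
ee_rot: [3.141, -0.0, 1.759]
wrist_force: [-0.2, -0.1, 0.7]
width: 0.0001
finger_force: 0.0
```

Run:
```python
from h import *
s=snap("wrist"); save(s,"w1.png")
o=get_obs();print(o["time"],o["tool_pos"],o["ee_rot"],o["wrist_force"],o["joint_positions"],o["width"])
t=snap("top")
A=atz(t,[405,181],.112);B=atz(t,[435,304],.112);print(A,B,np.arctan2(A[1]-B[1],A[0]-B[0]),np.linalg.norm(A-B))
```

```text
3.3 [0.5309541  0.11195789 0.26444302] [3.14053008 0.00422523 1.75166706] [ 1.88072945 -2.60607595 -0.65141185] [ 0.10600592  0.06619245  1.27742362 -0.00424159  1.79659898 -0.07581955] 0.0003659648289275252
[ 0.75172341 -0.1239885   0.112     ] [ 0.5288791  -0.16749521  0.112     ] 0.19280835884439385 0.2270515845366076
```

>>> apply_moves([
  [0,0,0,0,0,-0.025,0],
  [0,0,0,0,0,-0.05,0],
  [0,0,0,0,0,-0.07,0],
  [0,0,0,0,0,-0.08,0],
  [0,0,0,0,0,-0.09,0],
])

```text
time: 3.85
tool_pos: [0.5266, 0.1182, 0.1756]
ee_rot: [3.141, -0.0, 1.763]
wrist_force: [-0.8, 0.1, 0.7]
width: 0.0003
finger_force: 0.5
```

>>> apply_moves([
  [0,0,0,0,0,-0.008,0],
  [0,0,0,0,0,-0.016,0],
  [0,0,0,0,0,-0.024,0],
  [0,0,0,0,0,-0.032,0],
  [0,0,0,0,0,-0.04,0],
])

```text
time: 4.35
tool_pos: [0.527, 0.1176, 0.135]
ee_rot: [3.141, 0.0, 1.762]
wrist_force: [-0.4, 0.3, 1.3]
width: 0.0004
finger_force: 0.4
```

Run:
```python
from h import *
s=snap("scene"); save(s,"s2.png")
cv2.imwrite("pics/s2c.png",cv2.resize(s["pixels"][130:350,170:480,::-1],None,fx=2.5,fy=2.5))
o=get_obs();print(o["wrist_force"])
```

```text
[-0.57194488  0.1749626  -0.11824983]
```

View pics/s2c.png

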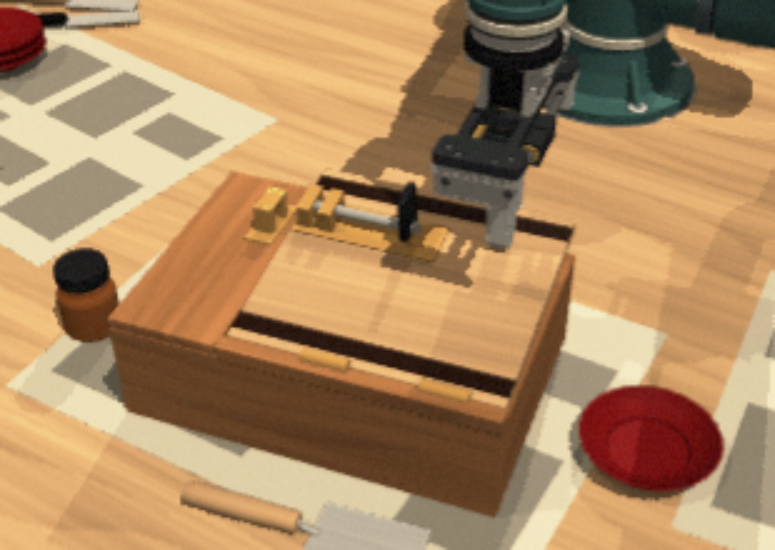

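The lid is following the fingers, whose tips are at crop (500,245), and is nearly shut. I keep pressing.

>>> apply_moves([
  [0,0,0,0,0,-0.006,0],
  [0,0,0,0,0,-0.012,0],
  [0,0,0,0,0,-0.017,0],
  [0,0,0,0,0,-0.02,0],
  [0,0,0,0,0,-0.022,0],
])

```text
time: 4.9
tool_pos: [0.5268, 0.1176, 0.1131]
ee_rot: [-3.141, -0.0, 1.762]
wrist_force: [-1.4, 0.7, -0.3]
width: 0.0009
finger_force: 0.1
```

>>> apply_moves([
  [0,0,0,0,0,-0.001,0],
  [0,0,0,0,0,-0.002,0],
  [0,0,0,0,0,-0.003,0],
  [0,0,0,0,0,-0.003,0],
  [0,0,0,0,0,-0.003,0],
])

```text
time: 5.4
tool_pos: [0.5269, 0.1176, 0.1122]
ee_rot: [3.141, 0.0, 1.762]
wrist_force: [-3.7, -0.8, 6.7]
width: 0.0005
finger_force: 3.1
```

The tip has stopped at 0.1122 with the force rising, so the lid is shut. I lift and measure the tab.

>>> apply_moves([
  [0,0,0,0,0,0.01,0],
  [0,0,0,0,0.003,0.03,0],
  [0,0,0,0,0.005,0.055,0],
  [0,0,0,0,0.005,0.07,0],
  [0,0,0,0,0.005,0.07,0],
])

```text
time: 5.9
tool_pos: [0.5287, 0.1229, 0.1838]
ee_rot: [3.135, 0.001, 1.762]
wrist_force: [0.1, 0.0, -0.3]
width: 0.0004
finger_force: 0.0
```

```bash
python3 fit.py
python3 - <<'E'
from h import *
s=snap("wrist"); save(s,"w3.png")
for q in("bolt_tab","bolt_tip","keeper"):
    p=place_of("wrist",q); print(q,[(x["pixel"],round(x["score"],2)) for x in p[:1]], [atz(s,x["pixel"],z) for x in p[:1] for z in [.166 if q=="bolt_tab" else .127]])
o=get_obs();print(o["time"],o["tool_pos"],o["wrist_force"])
E
```

```text
x y th lid bolt ky [ 0.6082  0.0125  0.2014 -0.0197 -0.0025 -0.0928] 12.015966137823801
('scene', 'lid_hinge') [-0.5 -1.5]
('scene', 'lid_edge') [-0.2  0.7]
('scene', 'bolt_tab') [-1.9 -1.1]
('scene', 'bolt_tip') [-0.5  0.6]
('scene', 'keeper') [ 0.1 -1.5]
('top', 'lid_hinge') [-1. -1.]
('top', 'lid_edge') [0.2 1.6]
('top', 'bolt_tab') [-0.3  0.2]
('top', 'bolt_tip') [-2.3 -2.4]
('top', 'keeper') [0.1 1.2]
{'chest': [0.6082, 0.0125, 0.0], 'lid_hinge': [0.6961, 0.0815, 0.1], 'keeper': [0.5842, -0.12, 0.127], 'lid_edge': [0.4853, 0.0384, 0.1078], 'bolt_tab': [0.5494, 0.0438, 0.163], 'bolt_tip': [0.5692, -0.0491, 0.124]}
bolt_tab [] []
bolt_tip [] []
keeper [] []
6.8 [0.52692064 0.12261827 0.18055441] [-0.41768924 -0.1670748  -0.27761553]Traceback (most recent call last):
  File "fit.py", line 23, in <module>
    print("jar",atz(S["top"],place_of("top","jar")[0]["pixel"],0),"dish",atz(S["top"],place_of("top","dish")[0]["pixel"],0),"spat",atz(S["top"],place_of("top","spatula")[0]["pixel"],0))
                                                                                      ~~~~~~~~~~~~~~~~~~~~~~^^^
IndexError: list index out of range
```

View pics/w3.png

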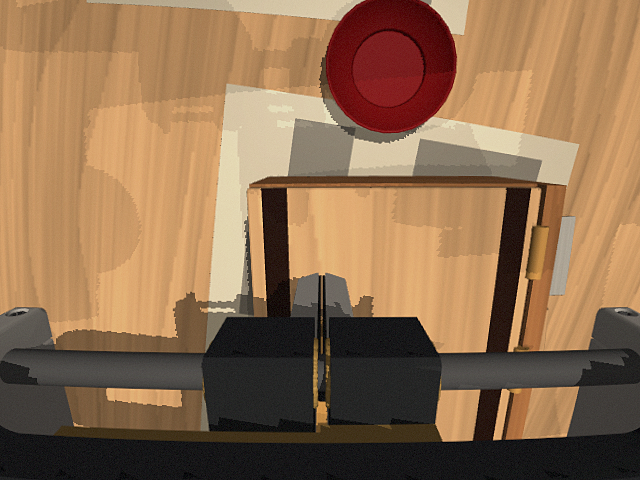

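The wrist view shows the lid flush in the chest with its free edge at column 250, and the dish untouched. Next I go behind the tab and down to z = 0.140, above the rod end.

>>> apply_moves([
  [0,0,0,0.009,-0.022,0,0],
  [0,0,0,0.017,-0.042,0,0],
  [0,0,0,0.018,-0.044,-0.02,0],
  [0,0,0,0.018,-0.044,-0.042,0],
  [0,0,0,0.018,-0.044,-0.042,0],
])

```text
time: 7.3
tool_pos: [0.5427, 0.0783, 0.135]
ee_rot: [-3.135, -0.001, 1.761]
wrist_force: [-0.5, -0.1, -0.6]
width: 0.0003
finger_force: 0.0
```

Run:
```python
from h import *
s=snap("scene")
cv2.imwrite("pics/s4c.png",cv2.resize(s["pixels"][150:300,230:430,::-1],None,fx=4,fy=4))
o=get_obs();print(o["time"],o["tool_pos"],o["wrist_force"])
```

```text
7.35 [0.54375459 0.07847853 0.1369306 ] [-0.42188301 -0.16519361  0.10028142]
```

View pics/s4c.png

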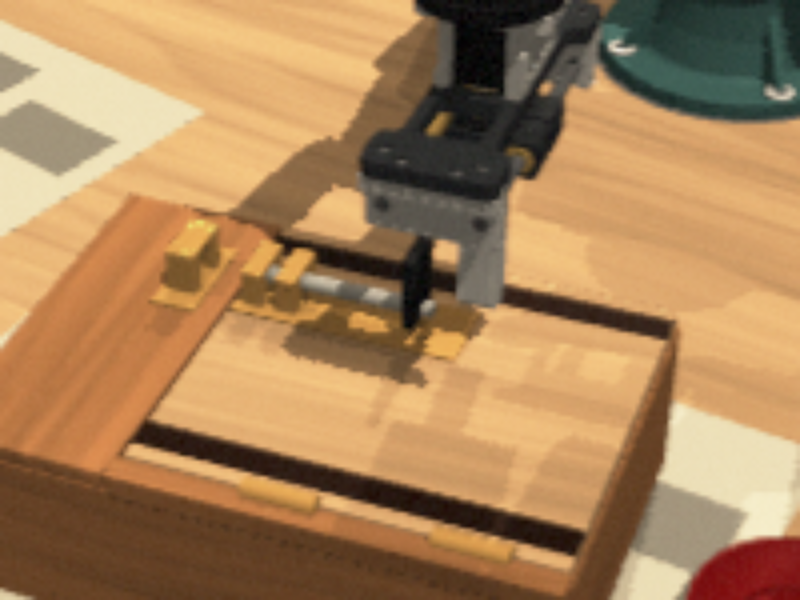

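The fingers stand squarely behind the tab, with their tip at crop (480,300) and the tab at (415,290). I rise a little to clear the rod end, then push along the bolt direction (0.195, -0.98).

>>> apply_moves([
  [0,0,0,0.002,-0.01,0.003,0],
  [0,0,0,0.004,-0.019,0.003,0],
  [0,0,0,0.005,-0.025,0.003,0],
  [0,0,0,0.006,-0.031,0.003,0],
  [0,0,0,0.007,-0.037,0.003,0],
])

```text
time: 7.85
tool_pos: [0.5527, 0.0418, 0.1426]
ee_rot: [3.139, -0.001, 1.762]
wrist_force: [-0.4, 2.5, 2.4]
width: 0.0004
finger_force: 1.7
```

>>> apply_moves([
  [0,0,0,0.001,-0.006,0,0],
  [0,0,0,0.0025,-0.012,0,0],
  [0,0,0,0.0035,-0.018,0,0],
  [0,0,0,0.005,-0.024,0,0],
  [0,0,0,0.006,-0.03,0,0],
])

```text
time: 8.35
tool_pos: [0.5579, 0.0111, 0.1414]
ee_rot: [-3.141, -0.0, 1.762]
wrist_force: [1.0, 3.8, 2.1]
width: 0.0006
finger_force: 1.7
```

Contact is steady at about 4 N. The expected end is TCP y ≈ -0.0035.

>>> apply_moves([
  [0,0,0,0.001,-0.005,0,0],
  [0,0,0,0.002,-0.01,0,0],
  [0,0,0,0.0025,-0.013,0,0],
  [0,0,0,0.003,-0.015,0,0],
  [0,0,0,0.003,-0.016,0,0],
])

```text
time: 8.85
tool_pos: [0.5598, 0.0013, 0.1415]
ee_rot: [-3.141, -0.012, 1.765]
wrist_force: [-2.4, 17.9, 3.9]
width: 0.0001
finger_force: 9.0
```

The force has risen to 18 N, which should be the stop. I look before letting go.

Run:
```python
from h import *
s=snap("scene")
a=cv2.resize(s["pixels"][180:255,240:340,::-1],None,fx=4,fy=4,interpolation=cv2.INTER_CUBIC)
t=snap("top"); b=cv2.resize(t["pixels"][235:310,310:410,::-1],None,fx=4,fy=4,interpolation=cv2.INTER_CUBIC)
cv2.imwrite("pics/c5.png",np.hstack([a,b]))
o=get_obs();print(o["time"],o["tool_pos"],o["wrist_force"])
for c,S in(("scene",s),("top",t)):
  for q,z in(("bolt_tab",.166),("bolt_tip",.127),("keeper",.127)):
    p=place_of(c,q); print(c,q,[(np.round(x["pixel"],1),round(x["score"],2),atz(S,x["pixel"],z).round(4)) for x in p[:1]])
```

```text
8.95 [0.55979156 0.00126961 0.14146427] [-2.57465096 15.09419982  5.34940704]
scene bolt_tab [(array([309. , 205.4]), 0.54, array([ 0.5638, -0.0104,  0.166 ]))]
scene bolt_tip [(array([269.9, 211.5]), 0.5, array([ 0.5841, -0.1046,  0.127 ]))]
scene keeper [(array([277.4, 211.9]), 0.83, array([ 0.5765, -0.0891,  0.127 ]))]
top bolt_tab []
top bolt_tip []
top keeper []
```

View pics/c5.png

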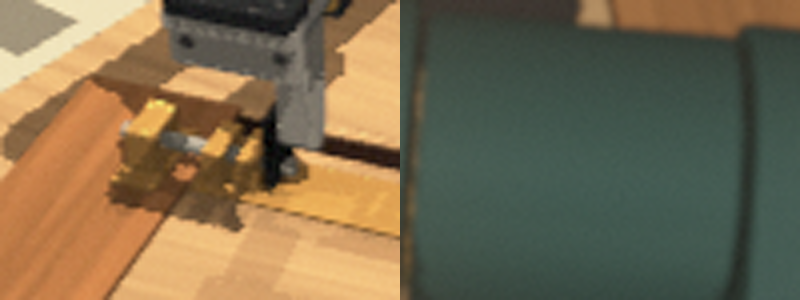

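The tip pokes out of the keeper's far side at crop (122,130), and the tab sits right up against the guide at (268,150). I back off, lift clear and check.

>>> apply_moves([
  [0,0,0,-0.002,0.012,0,0],
  [0,0,0,-0.005,0.026,0,0],
  [0,0,0,-0.007,0.035,0.03,0],
  [0,0,0,-0.007,0.035,0.08,0],
  [0,0,0,-0.007,0.035,0.13,0],
])

```text
time: 9.75
tool_pos: [0.5529, 0.0303, 0.2713]
ee_rot: [-3.138, 0.001, 1.761]
wrist_force: [1.2, -0.3, -0.4]
width: 0.0002
finger_force: 0.0
```

>>> apply_moves([
  [0,0,0,-0.03,0.04,0,0],
  [0,0,0,-0.06,0.08,0,0],
  [0,0,0,-0.09,0.12,0,0],
  [0,0,0,-0.12,0.15,0,0],
  [0,0,0,-0.15,0.18,0,0],
])

```text
time: 10.25
tool_pos: [0.4026, 0.211, 0.271]
ee_rot: [3.142, 0.002, 1.761]
wrist_force: [0.7, 0.4, -0.4]
width: 0.0007
finger_force: 0.0
```

```bash
python3 fit.py
python3 - <<'E'
from h import *
s=snap("scene")
a=cv2.resize(s["pixels"][180:255,240:340,::-1],None,fx=4,fy=4,interpolation=cv2.INTER_CUBIC)
t=snap("top"); b=cv2.resize(t["pixels"][235:310,310:410,::-1],None,fx=4,fy=4,interpolation=cv2.INTER_CUBIC)
cv2.imwrite("pics/c6.png",np.hstack([a,b]))
E
```

```text
x y th lid bolt ky [ 0.6095  0.0159  0.1855  0.0156  0.0563 -0.0975] 15.934643600722104
('scene', 'lid_hinge') [-1.   0.3]
('scene', 'lid_edge') [-3.2  0.3]
('scene', 'bolt_tab') [ 2.6 -2.8]
('scene', 'bolt_tip') [-1.   0.5]
('scene', 'keeper') [-0.3  0.1]
('top', 'lid_hinge') [-1.2 -0.7]
('top', 'lid_edge') [-1.1  0.4]
('top', 'bolt_tab') [-0.8  1.5]
('top', 'bolt_tip') [ 1.4 -1.8]
('top', 'keeper') [0.  1.2]
{'chest': [0.6095, 0.0159, 0.0], 'lid_hinge': [0.6985, 0.0835, 0.1], 'keeper': [0.5834, -0.1162, 0.127], 'lid_edge': [0.4874, 0.0439, 0.1154], 'bolt_tab': [0.5644, -0.0091, 0.1683], 'bolt_tip': [0.5813, -0.1026, 0.1293]}
jar [ 0.68643871 -0.22353353  0.        ] dish [0.55814794 0.28014603 0.        ] spat [0.79182556 0.08560516 0.        ]
```

View pics/c6.png

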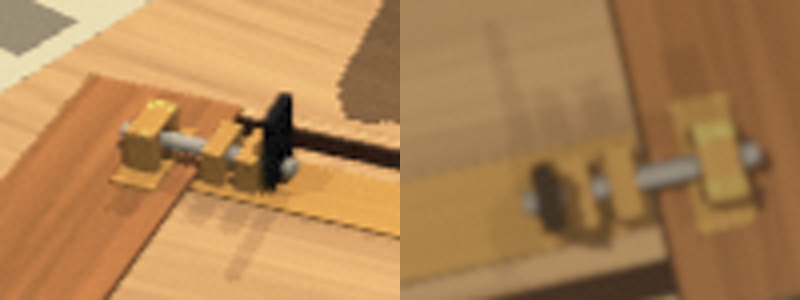

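Both views show the tip about 8–10 mm out of the keeper's far side, at right crop (765,155), with the lid flat and the tab next to the guide. The bystanders have not moved beyond measuring noise, so I hand in.

```bash
python3 -c "
from bench import *
print(close_job())"
```

```text
the job is handed in; nothing more can be done
None
```

I shut the lid and pushed the bolt home until it hit its stop, with its tip about 8–10 mm out of the keeper's far side; the dish, jar and spatula stayed where they were, and I handed the job in after about 11 of the 37 s (no verdict was returned).

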